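Set the grind of a bench mill: close the burrs, then back off three clicks

TASK

Set the grind on the bench mill: with the upright post on its adjustment ring, turn the ring clockwise (seen from above) until it stops because the burrs touch, without forcing it, then turn it back anticlockwise three clicks and leave it there, clear of your fingers. Leave the burr plate, the tin and the jar beside the mill where they are.

Things in the scene. Friction and masses are not known exactly. Their poses are not given: they have to be found in the camera images.
- mill: bench mill, fixed: a wooden box on a 150 x 150 mm plinth, 98 mm high, drawer with brass knob on its -x side. On top a flat ribbed steel adjustment ring, 98 mm across, top at 120 mm; in its middle a 62 mm hopper with a crank stub, up to 147 mm. Origin: centre of the underside; z is the ring's axis. A block with the click pawl, to 120 mm high, stands 60 degrees clockwise of the mill's +x axis
- ring_post (a point): centre of the ring's upright round dark steel post: 17 mm thick, 85 mm from the ring's axis, standing on a flat arm (14 mm wide, top 126 mm above the table) that reaches out from the ring; the post's free part runs from 126 to 167 mm above the table, this point is half-way up at 147 mm
- ring_axis (a point): point on the ring's vertical turning axis, 147 mm above the table, level with ring_post; fixed
- mill_ring (a joint): turn of the ring, rad: 0 = burrs touch (hard stop), post towards the mill's +y; grows anticlockwise from above, to 3.14. Notches every 0.349 rad (20 degrees) from 0, so three clicks back is 1.047. About 5 N at the post takes it over a click; past the crest a spring pawl snaps it on into the next notch; left alone it settles in the nearest. Starts 5 to 8 clicks open
- spare_plate: bystander: loose dark toothed burr plate lying flat beside the mill, 76 mm across, 9 mm thick; origin at the centre of its underside
- spice_tin: bystander: loose tin with a grey lid, 49 mm across, 72 mm high; origin at the centre of its underside
- storage_jar: bystander: loose empty glass jar with a grey lid, 68 mm across, 120 mm high; origin at the centre of its underside

How it is judged (in metres and radians):
On the way:
1. the ring is turned clockwise to its stop: the burrs touch (within 0.06 rad) (value of joint mill_ring below 0.06 rad), for 0.1 s.
At the end, for the whole second after the job is handed in: after the burrs have touched, the ring rests in the third notch back from the stop (1.047 rad within 0.12 rad) (value of joint mill_ring between 0.927 and 1.167 rad and velocity of joint mill_ring between -0.05 and 0.05 rad/s).
It fails at once if the mill or its ring is forced (more than 60 N) (contact force between any of the fingers, the arm and mill above 60 N).
It fails at once if the spare burr plate is displaced by more than 30 mm (distance of spare_plate from where it was at the start of the episode above 0.03 m).
It fails at once if the tin is displaced by more than 30 mm or tipped (distance of spice_tin from where it was at the start of the episode above 0.03 m or angle between spice_tin's own z axis and vertical above 0.5 rad).
It fails at once if the jar is displaced by more than 30 mm or tipped (distance of storage_jar from where it was at the start of the episode above 0.03 m or angle between storage_jar's own z axis and vertical above 0.5 rad).
It also fails if it takes over 54 s, if anything falls off the work surface, if the arm or the gripper's body presses on something with over 40 N, if the wrist force passes 120 N, or if a joint passes its speed limit or range.

ROBOT

A 6-joint arm with a two-finger parallel gripper is mounted at the origin on a cart in front of the work surface, level with it; the furniture and walls round the work are solid. World frame = base frame: x ahead of the robot, y to its left, z up, the work surface at z = 0. Lengths are in m, angles in degrees, forces in N, time in s.
With the tool pointing down it reaches from about 0.35 to 0.875 m from the base axis. Payload 4.2 kg.
Tool frame: the origin (TCP) lies at the very end of the fingers, on their centre line; the grasp point (between the pads) lies 19 mm behind it; z points along the fingers, x is the direction in which the jaws open and shut, and the axes are right-handed (so a half turn about z gives the same grasp; the last joint's range is limited). The gripper opens to 87 mm and grips with 3 to 60 N. Pads are 19 mm wide; open, the fingers measure 117 mm over their backs; the gripper's body (75 mm by 190 mm) begins 51 mm behind the grasp point.
Start: joints at [-56.173, 22.042, 0.453, 0, -68.411, -14.817], TCP at [0.204, -0.591, 0.202] pointing down, gripper open.
Joint ranges: [-179.83, 179.83], [-69.29, 118.12], [-61.27, 80.66], [-181.25, 117.63], [-171.15, -9.14], [-177.46, 177.46]. Speed limits (degrees/s): [159.86, 159.86, 180, 180, 180, 180].

INTERFACE

Orientations are given as a 3x3 rotation matrix whose columns are the frame's x, y, z axes.
In Python, from station import r gives the robot as it stands.
- The arm moves only by the tool move_arm, never from a script. Its argument "series" is a list that holds one entry, the list of rows, each a list of 7 numbers: the shift along the tool's x, y, z in cm, then the turn, a rotation vector about the tool's x, y, z in degrees, then the opening, from -1 (shut) to 1 (fully open). In form: [[[dx, dy, dz, wx, wy, wz, fingers], ...]]. A call has 1 to 12 rows; each row shifts and turns the commanded pose from where the row before left it, along the tool's axes as they then stand; what a row does not reach is not made up. A row lasts 1/8 s, in which the tool goes at most 62.5 mm and 10.7 degrees, less where a joint would pass 70% of its speed; a pose out of reach is approached as far as the arm can. A call is refused whole if a number of a shift passes 6.25 or a number of a turn 10.7, either way. A call with a gripper value outside its range is refused whole. The fingers move at their own pace and stop on an object; the grip force is fixed at half the most. Time passes only in rows, so rows that do not move let the fingers close. It gives the time, the measured TCP pose, the force and the opening at its end, in the units of the state.
- r.sense(): the state, without advancing time (a new reading comes with each control period).
- r.capture(name): name is "scene" or "top"; returns a dict with "color" (420x560x3 uint8, blue, green, red), "fx", "fy", "cx", "cy" (pixels), "rvec" (rotation vector, rad) and "tvec" (3), from world to camera coordinates, as OpenCV has them. Camera axes: x right, y down, z forward; pixel columns grow to the right and rows downward; lengths in m; the calibration is good to about 2 mm. A picture is of the moment at which its call begins. There is no depth.
- r.finish_job(): hands the job in, once; it reports no verdict.
The state is a dict: "time_s": time; "joints": joint angles; "joint_velocities": joint speeds; "effort": joint torques, N m; "tcp_pos": TCP position; "ee_rot": TCP orientation; "wrist_force": force on the tool from outside, world axes, zero at the start; "moment": the same for the moment, N m; "gripper_width": opening from 0.0 (shut) to 1.0 (fully open).
Only numpy, scipy, OpenCV 4.12 (cv2) and the standard library are available. Lean on these libraries where they do the work, as an engineer would, in place of code of your own. Each camera call takes 0.05 s, during which the arm holds its last target.

## Working session

There is one attempt and no reset: what is moved stays moved. The work goes in short steps, Python scripts to look and compute and a tool call to move; the robot and the scene stay as the last step left them, time stands still between calls to the robot, and variables do not carry over. Pictures are saved under pics/ and viewed, and the job is handed in when it is done.

Besides the shell and the picture viewer there is one more tool, called after "Call:" by a JSON object that holds its "op" and its "data". move_arm: Moves the arm, as the interface text tells. Its arguments: {"type":"object","properties":{"series":{"type":"array","items":{"type":"array","items":{"type":"array","items":{"type":"number"}}}}},"required":["series"]}

```bash
mkdir -p pics; ls
python3 - <<'E'
from station import r
import cv2
for n in("scene","top"):
    c=r.capture(n); cv2.imwrite(f"pics/{n}0.png",c["color"]); print(n,c["fx"],c["fy"],c["cx"],c["cy"],c["rvec"],c["tvec"])
s=r.sense(); print(s)
E
```

```text
pics
scene 464.57181441271973 464.57181441271973 277.5111668687927 214.02913631501377 [ 2.34666531 -0.65198952  0.23645745] [-0.45319135  0.40516125  0.71502116]
top 503.17947311479503 503.17947311479503 274.4080508501302 210.1605288966056 [ 2.15647565 -2.19324109  0.09028026] [0.16808624 0.60523729 1.12361378]
{'time_s': 0.1, 'joints': array([-5.61719428e+01,  2.20878747e+01,  3.88578110e-01, -2.40848314e-02,
       -6.84115073e+01, -1.48154442e+01]), 'joint_velocities': array([-0.03299765, -0.14343064,  0.25857742,  0.04396492, -0.03006592,
       -0.00734428]), 'effort': array([-5.76483180e-04, -3.91690028e+01,  1.87935269e+01,  4.23193529e+00,
        1.34545035e-02, -7.89833803e-05]), 'tcp_pos': array([ 0.20342397, -0.59036753,  0.20146284]), 'ee_rot': array([[-3.25628962e-01,  9.45497337e-01, -7.51883890e-04],
       [ 9.45495585e-01,  3.25629809e-01,  1.82408112e-03],
       [ 1.96949965e-03, -1.16929255e-04, -9.99998054e-01]]), 'wrist_force': array([-0.14847711, -0.14925868,  0.37237295]), 'moment': array([ 0.00367998,  0.01551562, -0.00438021]), 'gripper_width': 1.000146420190924}
```

View pics/scene0.png

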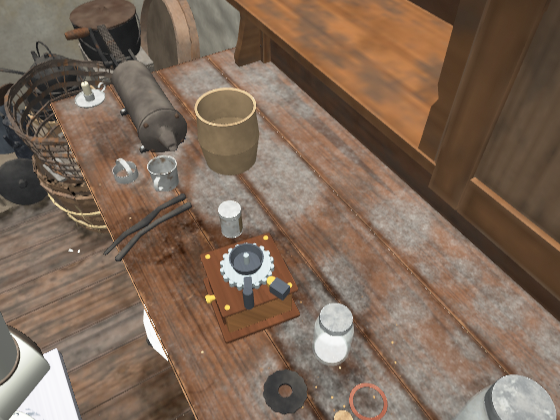

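View pics/top0.png

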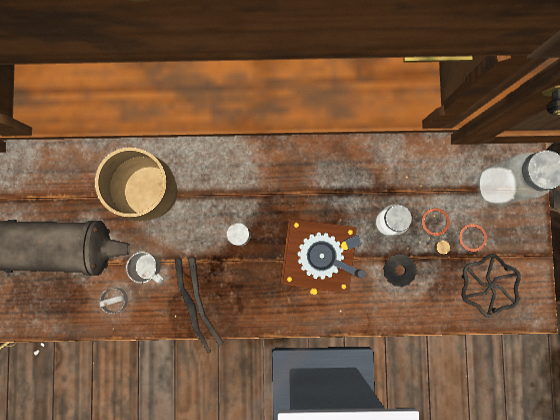

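```bash
cat > h.py <<'E'
import numpy as np, cv2
def ray(c,u,v):
    R,_=cv2.Rodrigues(np.array(c["rvec"],float)); t=np.array(c["tvec"],float).ravel()
    d=R.T@np.array([(u-c["cx"])/c["fx"],(v-c["cy"])/c["fy"],1.]); return -R.T@t,d
def plane(c,u,v,z):
    o,d=ray(c,u,v); return o+d*(z-o[2])/d[2]
def proj(c,P):
    K=np.array([[c["fx"],0,c["cx"]],[0,c["fy"],c["cy"]],[0,0,1.]])
    return cv2.projectPoints(np.array(P,float).reshape(-1,1,3),np.array(c["rvec"],float),np.array(c["tvec"],float),K,None)[0].reshape(-1,2)
E
python3 - <<'E'
from station import r
import cv2
a=r.capture("top")["color"][205:305,270:420]; b=r.capture("scene")["color"][220:350,190:310]
cv2.imwrite("pics/topz.png",cv2.resize(a,None,fx=5,fy=5,interpolation=cv2.INTER_CUBIC))
cv2.imwrite("pics/scz.png",cv2.resize(b,None,fx=4.6,fy=4.6,interpolation=cv2.INTER_CUBIC))
E
```

```text
(no output)
```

View pics/topz.png

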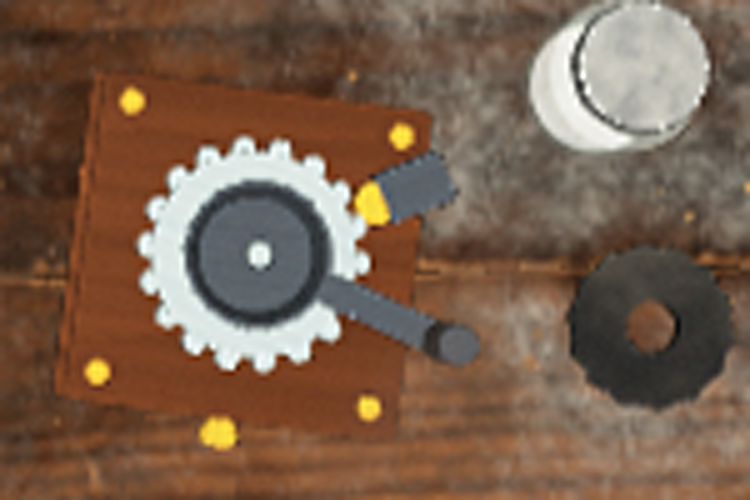

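View pics/scz.png

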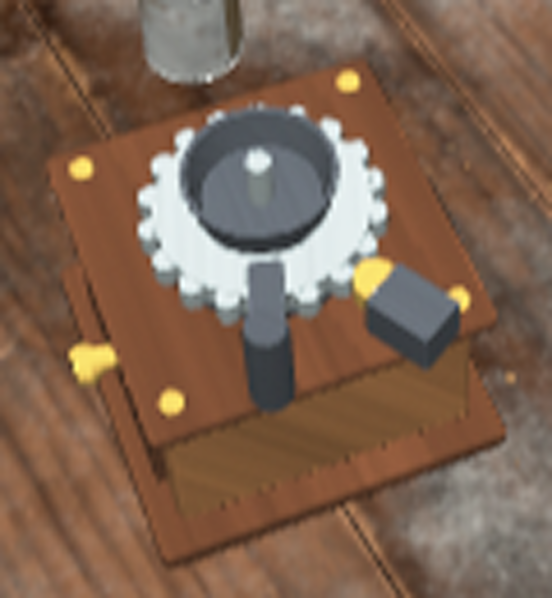

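Run:
```python
from station import r
from h import *
c=r.capture("top"); s=r.capture("scene")
def T(u,v,z): return plane(c,270+(u-2)/5,205+(v-2)/5,z)
def S(u,v,z): return plane(s,190+(u-2)/4.6,220+(v-2)/4.6,z)
np.set_printoptions(precision=4,suppress=True)
hop=T(258,254,.147); print("stub",hop, S(258,158,.147))
# ring by mask of bright pixels
for im,cc,n in((c["color"],c,"top"),):
    m=(cv2.inRange(im,(190,190,190),(255,255,255))); m[:230]=0;m[285:]=0;m[:,:290]=0;m[:,350:]=0
    k=cv2.findContours(m,cv2.RETR_EXTERNAL,cv2.CHAIN_APPROX_NONE)[0]; k=max(k,key=cv2.contourArea)
    h=cv2.convexHull(k); e=cv2.fitEllipse(h); print("ring ell",e, plane(cc,*e[0],.12), e[1][0]/cc["fx"]*np.linalg.norm(plane(cc,*e[0],.12)-ray(cc,0,0)[0]))
scr=[T(132,100,.099),T(402,135,.099),T(370,408,.099),T(97,372,.099)]
print("screws",np.array(scr),np.mean(scr,0)); 
d=(scr[0]-scr[3])+(scr[1]-scr[2]); yaw=np.degrees(np.arctan2(d[1],d[0])); print("yaw",yaw)
p=T(461,344,.167); print("post",p,S(268,325,.167))
ax=np.mean(scr,0)
for a in(ax,plane(c,*e[0],.12)):
  v=p-a; print(np.hypot(*v[:2]), "joint deg",(np.degrees(np.arctan2(v[1],v[0]))-90-yaw)%360)
print("knob",T(217,433,.05))
print("plate",T(650,325,.009),"jar",T(645,67,.12))
print("tin",plane(c,237,233,.072))
print("cam",ray(c,0,0)[0],ray(s,0,0)[0])
```

```text
stub [0.5037 0.064  0.147 ] [0.5039 0.0656 0.147 ]
ring ell ((320.2174072265625, 255.54420471191406), (45.36442565917969, 45.888427734375), 150.22640991210938) [0.5033 0.0637 0.12  ] 0.09526148048823257
screws [[ 0.5699  0.112   0.099 ]
 [ 0.553  -0.0028  0.099 ]
 [ 0.4379  0.0141  0.099 ]
 [ 0.4549  0.1291  0.099 ]] [0.504  0.0631 0.099 ]
yaw -8.430819311150476
post [ 0.4669 -0.0138  0.167 ] [ 0.4669 -0.0127  0.167 ]
0.08537245548654797 joint deg 162.71773211901265
0.08564655337776235 joint deg 163.26102945400734
knob [0.4249 0.0756 0.05  ]
plate [ 0.4677 -0.1271  0.009 ] jar [ 0.5789 -0.1023  0.12  ]
tin [0.5553 0.2404 0.072 ]
cam [0.5079 0.154  1.1728] [ 0.3077 -0.3787  0.8017]
```

Call:
{"op": "move_arm", "data": {"series": [[[3.8,3.6,0,0,0,0,0],[3.8,3.6,0,0,0,0,0],[3.8,3.6,0,0,0,0,0],[3.8,3.6,0,0,0,0,0],[3.8,3.6,0,0,0,0,0],[3.8,3.6,0,0,0,0,0],[3.8,3.6,0,0,0,0,0],[3.8,3.6,0,0,0,0,0],[3.8,3.6,0,0,0,0,0],[3.8,3.6,0,0,0,0,0],[3.8,3.6,0,0,0,0,0],[0,0,0,0,0,-10,0]]]}}

```text
time_s: 1.8
tcp_pos: [0.4432, -0.064, 0.2026]
ee_rot: [[-0.493, 0.87, 0.001], [0.87, 0.493, 0.0], [-0.0, 0.001, -1.0]]
wrist_force: [0.0, -1.0, 0.2]
gripper_width: 0.502
```

```bash
cat > st.py <<'E'
from station import r
import numpy as np
np.set_printoptions(precision=4,suppress=True)
s=r.sense();R=s["ee_rot"];p=s["tcp_pos"]
A=np.array([.5038,.0640])
v=p[:2]-A
print("t",s["time_s"],"j",s["joints"],"tcp",p,"phi",np.degrees(np.arctan2(R[1,0],R[0,0])),"tilt",R[:,2],"F",s["wrist_force"],"g",s["gripper_width"]*87)
th=np.degrees(np.arctan2(v[1],v[0]))%360
print("rad",np.hypot(*v),"ang",th,"F tang ACW",s["wrist_force"][:2]@[-np.sin(np.radians(th)),np.cos(np.radians(th))])
E
python3 st.py
```

```text
t 1.8 j [ 12.691    4.4504 -23.0316  -0.0046 -62.4688 -73.1389] tcp [ 0.4432 -0.064   0.2026] phi 119.55001225311823 tilt [ 0.0008  0.0003 -1.    ] F [ 0.0479 -1.0231  0.1975] g 43.65378516566435
rad 0.14159975747264525 ang 244.65809151292515 F tang ACW 0.4811925467058165
```

Call:
{"op": "move_arm", "data": {"series": [[[0,0,0,0,0,-10.5,0],[0,0,0,0,0,-10.5,0],[0,0,0,0,0,-10.5,0],[0,0,0,0,0,-10.5,0],[0,0,0,0,0,-10.5,0],[0,0,0,0,0,-10.5,0],[0,0,0,0,0,-10.5,0],[0,0,0,0,0,-10.5,0],[0,0,0,0,0,-10.5,0],[0,0,0,0,0,-10.5,0],[0,0,0,0,0,-10.5,0],[0,0,0,0,0,-10.5,0]]]}}

```text
time_s: 3.3
tcp_pos: [0.4418, -0.0667, 0.2025]
ee_rot: [[-0.417, -0.909, 0.0], [-0.909, 0.417, 0.0], [-0.0, -0.0, -1.0]]
wrist_force: [0.3, 0.9, -0.1]
gripper_width: 0.503
```

Call:
{"op": "move_arm", "data": {"series": [[[0,0,0,0,0,-10,0],[0,0,0,0,0,-10,0],[0,0,0,0,0,-10,0],[0,0,0,0,0,-10,0],[0,0,0,0,0,-10,0],[0,0,0,0,0,-10,0],[0,0,0,0,0,-10,0],[0,0,0,0,0,-10,0],[0,0,0,0,0,-9,0],[0,0,0,0,0,0,0]]]}}

```text
time_s: 4.55
tcp_pos: [0.4418, -0.0667, 0.2025]
ee_rot: [[0.898, -0.44, 0.0], [-0.44, -0.898, 0.0], [0.0, -0.0, -1.0]]
wrist_force: [-0.5, 0.6, 0.1]
gripper_width: 0.5
```

```bash
python3 st.py
python3 - <<'E'
from station import r
import numpy as np
s=r.sense();R=s["ee_rot"]
print(R.T@(np.array([.467,-.0135,.135])-s["tcp_pos"])*100)
E
```

```text
t 4.55 j [ 12.3714   4.3706 -23.1309  -0.0042 -62.4911 141.5349] tcp [ 0.4418 -0.0667  0.2025] phi -26.095610221794434 tilt [ 0.0001  0.0001 -1.    ] F [-0.4592  0.5615  0.058 ] g 43.54004328848953
rad 0.14465568472466564 ang 244.6062144128711 F tang ACW -0.6556355523205741
[-0.07345824 -5.88489982  6.75170171]
```

Call:
{"op": "move_arm", "data": {"series": [[[0,-3,0,0,0,0,0],[-0.1,-2.9,0,0,0,0,0],[0,0,0,0,0,0,0],[0,0,2,0,0,0,0],[0,0,2,0,0,0,0],[0,0,1.5,0,0,0,0],[0,0,1.1,0,0,0,0],[0,0,0,0,0,0,0]]]}}

```text
time_s: 5.55
tcp_pos: [0.4662, -0.0137, 0.1359]
ee_rot: [[0.898, -0.439, -0.002], [-0.439, -0.898, -0.001], [-0.001, 0.001, -1.0]]
wrist_force: [-0.1, -1.1, -0.4]
gripper_width: 0.499
```

```bash
python3 st.py;  python3 - <<'E'
from station import r
import cv2
a=r.capture("top")["color"][205:305,270:420]; b=r.capture("scene")["color"][180:330,190:340]
cv2.imwrite("pics/b.png",cv2.hconcat([cv2.resize(a,(450,300)),cv2.resize(b,(300,300))]))
E
```

```text
t 5.55 j [ 18.3569  10.384  -26.608   -0.0035 -53.1084 135.5911] tcp [ 0.4662 -0.0137  0.1359] phi -26.05404811159833 tilt [-0.0017 -0.0005 -1.    ] F [-0.1171 -1.1282 -0.3552] g 43.43928069067058
rad 0.08630363969362705 ang 244.148200099695 F tang ACW 0.38654893695248
```

View pics/b.png

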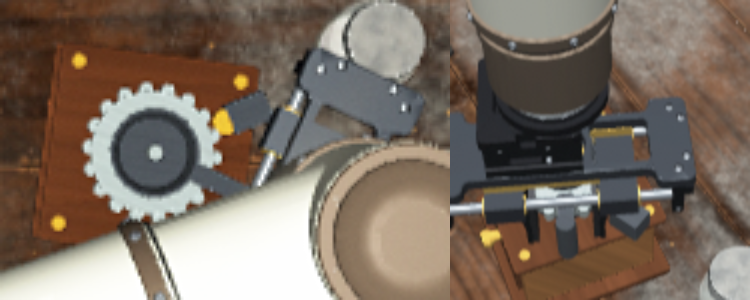

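Call:
{"op": "move_arm", "data": {"series": [[[0,0,0,0,0,0,-0.43],[0,0,0,0,0,0,-0.43],[0,0,0,0,0,0,-0.43],[-0.89,-0.05,0,0,0,6,-0.43],[-0.89,-0.05,0,0,0,6,-0.43],[-0.89,-0.05,0,0,0,6,-0.43],[-0.89,-0.05,0,0,0,6,-0.43],[-0.89,-0.05,0,0,0,6,-0.43],[0,0,0,0,0,0,-0.43]]]}}

```text
time_s: 6.78
tcp_pos: [0.4337, 0.0157, 0.1367]
ee_rot: [[0.561, -0.828, 0.001], [-0.828, -0.561, -0.001], [0.001, -0.0, -1.0]]
wrist_force: [0.3, -2.4, 1.0]
gripper_width: 0.285
```

```bash
python3 st.py
```

```text
t 6.775 j [ 23.7114   7.0719 -30.6434   0.0499 -52.268  100.3892] tcp [0.4337 0.0157 0.1367] phi -55.86878026076973 tilt [ 0.0005 -0.0005 -1.    ] F [ 0.2577 -2.4497  1.0073] g 24.778401884076125
rad 0.08513155977077198 ang 214.56396926078267 F tang ACW 2.1635068934318733
```

Following the arc well. Continuing.

Call:
{"op": "move_arm", "data": {"series": [[[-0.89,-0.05,0,0,0,6,-0.43],[-0.89,-0.05,0,0,0,6,-0.43],[-0.89,-0.05,0,0,0,6,-0.43],[-0.89,-0.05,0,0,0,6,-0.43],[-0.89,-0.05,0,0,0,6,-0.43],[-0.89,-0.05,0,0,0,6,-0.43],[-0.89,-0.05,0,0,0,6,-0.43],[-0.89,-0.05,0,0,0,6,-0.43],[-0.89,-0.05,0,0,0,6,-0.43],[-0.89,-0.05,0,0,0,6,-0.43],[0,0,0,0,0,0,-0.43]]]}}

```text
time_s: 8.15
tcp_pos: [0.4276, 0.1003, 0.1362]
ee_rot: [[-0.436, -0.9, -0.002], [-0.9, 0.436, -0.001], [0.002, 0.001, -1.0]]
wrist_force: [-1.0, -3.0, 1.7]
gripper_width: 0.282
```

```bash
python3 st.py;  python3 - <<'E'
from station import r
import cv2
a=r.capture("top")["color"][205:305,270:420]; b=r.capture("scene")["color"][180:330,190:340]
cv2.imwrite("pics/c.png",cv2.hconcat([cv2.resize(a,(450,300)),cv2.resize(b,(300,300))]))
E
```

```text
t 8.15 j [ 34.5411   7.7095 -29.9334   0.0081 -52.482   29.6164] tcp [0.4276 0.1003 0.1362] phi -115.83755960429863 tilt [-0.0017 -0.0013 -1.    ] F [-0.9831 -3.0093  1.7004] g 24.55681504388547
rad 0.08440479750349501 ang 154.53833443814153 F tang ACW 3.139611021502625
```

View pics/c.png

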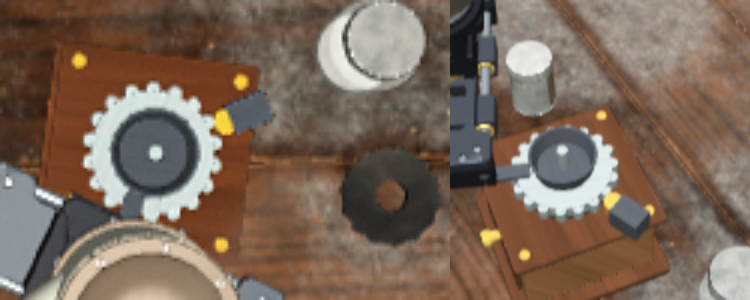

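Call:
{"op": "move_arm", "data": {"series": [[[-0.89,-0.04,0,0,0,6,-0.43],[-0.89,-0.04,0,0,0,6,-0.43],[-0.89,-0.04,0,0,0,6,-0.43],[-0.89,-0.04,0,0,0,6,-0.43],[-0.89,-0.04,0,0,0,6,-0.43],[-0.89,-0.04,0,0,0,6,-0.43],[-0.89,-0.04,0,0,0,6,-0.43],[-0.89,-0.04,0,0,0,6,-0.43],[-0.6,-0.02,0,0,0,4,-0.43],[-0.6,-0.02,0,0,0,4,-0.43],[0,0,0,0,0,0,-0.43]]]}}

```text
time_s: 9.62
tcp_pos: [0.4918, 0.1483, 0.1362]
ee_rot: [[-0.99, -0.141, -0.001], [-0.141, 0.99, 0.001], [0.001, 0.001, -1.0]]
wrist_force: [-2.5, 0.2, 2.1]
gripper_width: 0.288
```

```bash
python3 st.py
```

```text
t 9.625 j [ 34.8521  14.8248 -20.4737  -0.0872 -54.7529 -26.7145] tcp [0.4918 0.1483 0.1362] phi -171.91280174497513 tilt [-0.0014  0.0005 -1.    ] F [-2.4966  0.2384  2.0625] g 25.040921127660067
rad 0.08511617296590843 ang 98.0719727191168 F tang ACW 2.4383922178803807
```

Call:
{"op": "move_arm", "data": {"series": [[[-0.3,0,0,0,0,2,-0.43],[-0.3,-0.01,0,0,0,2,-0.43],[-0.3,0,0,0,0,2,-0.43],[-0.3,-0.01,0,0,0,2,-0.43],[0,0,0,0,0,0,-0.43]]]}}

```text
time_s: 10.25
tcp_pos: [0.5056, 0.1493, 0.1367]
ee_rot: [[-1.0, -0.0, 0.002], [-0.0, 1.0, 0.001], [-0.002, 0.001, -1.0]]
wrist_force: [-0.1, 0.7, -0.1]
gripper_width: 0.287
```

```bash
python3 st.py
```

```text
t 10.25 j [ 34.1302  15.9363 -18.8538   0.0544 -55.088  -34.1361] tcp [0.5056 0.1493 0.1367] phi -179.97487901094286 tilt [ 0.0022  0.0005 -1.    ] F [-0.1001  0.7079 -0.138 ] g 24.98812594978727
rad 0.08535219878866847 ang 88.80593396001704 F tang ACW 0.11482672722242764
```

Call:
{"op": "move_arm", "data": {"series": [[[-0.2,0,0,0,0,1.4,-0.43],[-0.2,0,0,0,0,1.4,-0.43],[-0.2,0,0,0,0,1.4,-0.43],[0,0,0,0,0,0,-0.43]]]}}

```text
time_s: 10.75
tcp_pos: [0.5119, 0.149, 0.1368]
ee_rot: [[-0.997, 0.073, 0.003], [0.073, 0.997, 0.0], [-0.003, 0.001, -1.0]]
wrist_force: [4.1, -1.4, -1.2]
gripper_width: 0.288
```

```bash
python3 st.py
```

```text
t 10.75 j [ 33.7145  16.4603 -18.0788   0.0847 -55.3177 -37.962 ] tcp [0.5119 0.149  0.1368] phi 175.80054792928587 tilt [ 0.0028  0.0004 -1.    ] F [ 4.1118 -1.3932 -1.1746] g 25.091607095399997
rad 0.08535591305091747 ang 84.57533874749232 F tang ACW -4.225090126910303
```

Call:
{"op": "move_arm", "data": {"series": [[[-0.1,0,0,0,0,0.7,-0.43],[-0.1,0,0,0,0,0.7,-0.43],[0,0,0,0,0,0,-0.43]]]}}

```text
time_s: 11.12
tcp_pos: [0.5124, 0.149, 0.1367]
ee_rot: [[-0.995, 0.097, 0.0], [0.097, 0.995, 0.0], [-0.0, 0.0, -1.0]]
wrist_force: [1.8, -0.6, 1.1]
gripper_width: 0.285
```

```bash
python3 st.py
```

```text
t 11.125 j [ 33.634   16.5917 -17.8755  -0.0127 -55.5036 -39.2151] tcp [0.5124 0.149  0.1367] phi 174.41167986282167 tilt [ 0.0003  0.0004 -1.    ] F [ 1.7661 -0.6339  1.0614] g 24.815791315488948
rad 0.08548152065657921 ang 84.19936313944176 F tang ACW -1.8211538576752468
```

Call:
{"op": "move_arm", "data": {"series": [[[-0.1,0,0,0,0,0.5,-0.43],[-0.1,0,0,0,0,0.5,-0.43],[0,0,0,0,0,0,-0.43]]]}}

```text
time_s: 11.5
tcp_pos: [0.5139, 0.1484, 0.1361]
ee_rot: [[-0.993, 0.115, -0.001], [0.115, 0.993, -0.001], [0.001, -0.001, -1.0]]
wrist_force: [0.2, 0.1, -0.1]
gripper_width: 0.285
```

```bash
python3 st.py
```

```text
t 11.5 j [ 33.4768  16.7901 -17.679   -0.0189 -55.6079 -40.0681] tcp [0.5139 0.1484 0.1361] phi 173.39791351720473 tilt [-0.0013 -0.0005 -1.    ] F [ 0.2472  0.0917 -0.0819] g 24.762154921099757
rad 0.08495049232958388 ang 83.18947900079253 F tang ACW -0.23455997026390918
```

Call:
{"op": "move_arm", "data": {"series": [[[-0.15,0,0,0,0,1,-0.43],[-0.15,0,0,0,0,1,-0.43],[-0.1,0,0,0,0,0.5,-0.43],[0,0,0,0,0,0,-0.43]]]}}

```text
time_s: 12.0
tcp_pos: [0.5184, 0.148, 0.1364]
ee_rot: [[-0.987, 0.158, -0.0], [0.158, 0.987, -0.0], [0.0, -0.0, -1.0]]
wrist_force: [0.3, 0.1, 0.4]
gripper_width: 0.288
```

```bash
python3 st.py
```

```text
t 12.0 j [ 33.1768  17.1226 -17.1417  -0.0009 -55.7392 -42.2812] tcp [0.5184 0.148  0.1364] phi 170.89501428814972 tilt [-0.0001 -0.     -1.    ] F [0.2999 0.074  0.3967] g 25.080828331052324
rad 0.08527291676410632 ang 80.1410203318229 F tang ACW -0.28277857964729514
```

Call:
{"op": "move_arm", "data": {"series": [[[-0.1,0,0,0,0,0.7,-0.43],[-0.1,0,0,0,0,0.7,-0.43],[0,0,0,0,0,0,-0.43]]]}}

```text
time_s: 12.38
tcp_pos: [0.5204, 0.1477, 0.1364]
ee_rot: [[-0.983, 0.182, -0.0], [0.182, 0.983, 0.0], [0.0, -0.0, -1.0]]
wrist_force: [-0.1, -0.5, -0.4]
gripper_width: 0.282
```

```bash
python3 st.py
```

```text
t 12.375 j [ 33.0283  17.2859 -16.8976  -0.0011 -55.8179 -43.5306] tcp [0.5204 0.1477 0.1364] phi 169.49704237529792 tilt [-0.  0. -1.] F [-0.1247 -0.532  -0.3667] g 24.55223292998002
rad 0.08532055944146205 ang 78.80737260098911 F tang ACW 0.019066374077877674
```

Call:
{"op": "move_arm", "data": {"series": [[[-0.1,0,0,0,0,0.7,-0.43],[-0.1,0,0,0,0,0.7,-0.43],[0,0,0,0,0,0,-0.43]]]}}

```text
time_s: 12.75
tcp_pos: [0.5209, 0.1473, 0.1363]
ee_rot: [[-0.978, 0.207, -0.003], [0.207, 0.978, -0.0], [0.003, -0.001, -1.0]]
wrist_force: [-5.3, 1.8, 2.8]
gripper_width: 0.285
```

```bash
python3 st.py
```

```text
t 12.75 j [ 32.9122  17.4141 -16.6936  -0.0913 -56.0442 -44.7969] tcp [0.5209 0.1473 0.1363] phi 168.0641304591633 tilt [-0.0029 -0.0003 -1.    ] F [-5.3047  1.8308  2.8178] g 24.802886510598217
rad 0.08501483190040501 ang 78.41986903534827 F tang ACW 5.564204409797657
```

Call:
{"op": "move_arm", "data": {"series": [[[-0.1,0,0,0,0,0.3,-0.43],[-0.1,0,0,0,0,0.3,-0.43],[0,0,0,0,0,0,-0.43]]]}}

```text
time_s: 13.12
tcp_pos: [0.521, 0.1471, 0.1362]
ee_rot: [[-0.976, 0.217, -0.006], [0.217, 0.976, -0.0], [0.006, -0.002, -1.0]]
wrist_force: [-10.5, 5.0, 5.8]
gripper_width: 0.281
```

```bash
python3 st.py
```

```text
t 13.125 j [ 32.8145  17.533  -16.4944  -0.2215 -56.2969 -45.2443] tcp [0.521  0.1471 0.1362] phi 167.44649820101833 tilt [-0.0065 -0.0004 -1.    ] F [-10.4836   4.9584   5.7852] g 24.434283526976436
rad 0.08482339382027818 ang 78.29871436378028 F tang ACW 11.271330849393095
```

Call:
{"op": "move_arm", "data": {"series": [[[0,0,0,0,0,0,-0.43],[0.4,0,0,0,0,-2,-0.43],[0.89,-0.05,0,0,0,-6,-0.43],[0.89,-0.05,0,0,0,-6,-0.43],[0.89,-0.05,0,0,0,-6,-0.43],[0.89,-0.05,0,0,0,-6,-0.43],[0.89,-0.05,0,0,0,-6,-0.43],[0.89,-0.05,0,0,0,-6,-0.43],[0.89,-0.05,0,0,0,-6,-0.43],[0.6,-0.02,0,0,0,-4,-0.43],[0,0,0,0,0,0,-0.43]]]}}

```text
time_s: 14.5
tcp_pos: [0.4565, 0.1336, 0.1369]
ee_rot: [[-0.814, -0.58, 0.003], [-0.58, 0.814, 0.001], [-0.003, -0.001, -1.0]]
wrist_force: [0.8, 0.3, -0.2]
gripper_width: 0.286
```

```bash
python3 st.py
```

```text
t 14.5 j [ 35.9688  11.0527 -25.5781   0.0477 -53.1803  -0.5126] tcp [0.4565 0.1336 0.1369] phi -144.51519183659906 tilt [ 0.0031  0.0014 -1.    ] F [ 0.8381  0.2745 -0.2092] g 24.861253391510665
rad 0.08412920306524252 ang 124.18868205858804 F tang ACW -0.8475243513797482
```

Call:
{"op": "move_arm", "data": {"series": [[[0.3,0,0,0,0,-2,-0.43],[0.3,0,0,0,0,-2,-0.43],[0.3,0,0,0,0,-2,-0.43],[0.3,0,0,0,0,-2,-0.43],[0.3,0,0,0,0,-2,-0.43],[0.3,0,0,0,0,-2,-0.43],[0.3,0,0,0,0,-2,-0.43],[0,0,0,0,0,0,-0.43]]]}}

```text
time_s: 15.5
tcp_pos: [0.4392, 0.1188, 0.1363]
ee_rot: [[-0.649, -0.761, -0.001], [-0.761, 0.649, -0.0], [0.001, 0.0, -1.0]]
wrist_force: [-0.1, -0.8, -1.0]
gripper_width: 0.283
```

```bash
python3 st.py
```

```text
t 15.5 j [ 35.695    9.2199 -28.0337  -0.0031 -52.7975  13.8224] tcp [0.4392 0.1188 0.1363] phi -130.48445622968362 tilt [-0.0007 -0.0005 -1.    ] F [-0.1066 -0.7521 -1.0148] g 24.645753345268734
rad 0.08471838550292189 ang 139.72843389681125 F tang ACW 0.642752806110958
```

Call:
{"op": "move_arm", "data": {"series": [[[0,0,0,0,0,0,0],[0,0,0,0,0,0,0],[0,0,-1.5,0,0,0,0],[0,0,-2.5,0,0,0,0],[0,0,-4,0,0,0,0],[0,3,-3,0,0,0,0],[-5,0,0,0,0,0,0],[-5,0,0,0,0,0,0],[0,0,0,0,0,0,0]]]}}

```text
time_s: 16.62
tcp_pos: [0.4831, 0.2168, 0.2451]
ee_rot: [[-0.648, -0.761, -0.001], [-0.761, 0.648, -0.001], [0.002, 0.0, -1.0]]
wrist_force: [-0.2, -0.7, -1.7]
gripper_width: 0.498
```

```bash
python3 st.py;  python3 - <<'E'
from station import r
import cv2
a=r.capture("top")["color"][205:305,220:420]; b=r.capture("scene")["color"][180:400,190:410]
cv2.imwrite("pics/d.png",cv2.hconcat([cv2.resize(a,(500,250),interpolation=2),cv2.resize(b[:,:],(250,250))]))
E
```

```text
t 16.625 j [ 41.7353  11.0823  -8.7729  -0.0026 -70.2332   7.8455] tcp [0.4831 0.2168 0.2451] phi -130.4200590189078 tilt [-0.0012 -0.001  -1.    ] F [-0.2422 -0.6958 -1.6689] g 43.353370431548115
rad 0.15420569988381502 ang 97.72688210334678 F tang ACW 0.3335871912928723
```

View pics/d.png

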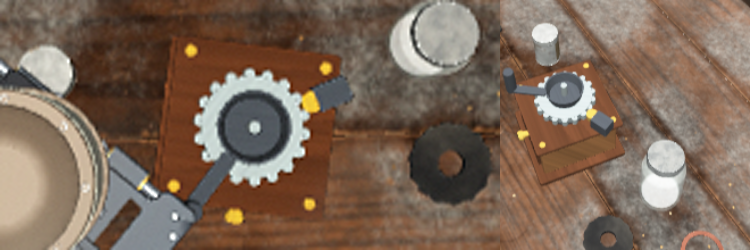

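Call:
{"op": "move_arm", "data": {"series": [[[0.7,4.6,-1,0,0,0,0],[0.7,4.6,-1,0,0,0,0],[0,0,0,0,0,0,0],[0,0,0,0,0,0,0]]]}}

```text
time_s: 17.23
tcp_pos: [0.4024, 0.2631, 0.2668]
ee_rot: [[-0.649, -0.761, 0.0], [-0.761, 0.649, 0.0], [-0.001, 0.0, -1.0]]
wrist_force: [-0.8, 1.1, 0.4]
gripper_width: 0.496
```

Run:
```python
from station import r
import cv2
from h import *
c=r.capture("top");s=r.capture("scene")
a=c["color"][205:305,270:420]; b=s["color"][200:330,160:310]
cv2.imwrite("pics/e1.png",cv2.resize(a,None,fx=5,fy=5,interpolation=2))
cv2.imwrite("pics/e2.png",cv2.resize(b,None,fx=4,fy=4,interpolation=2))
print(r.sense()["tcp_pos"])
```

```text
[0.4029313  0.26294391 0.26621829]
```

View pics/e1.png

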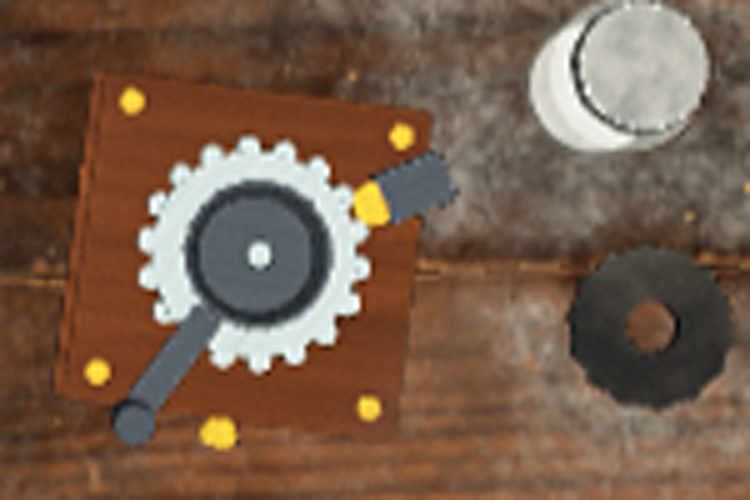

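View pics/e2.png

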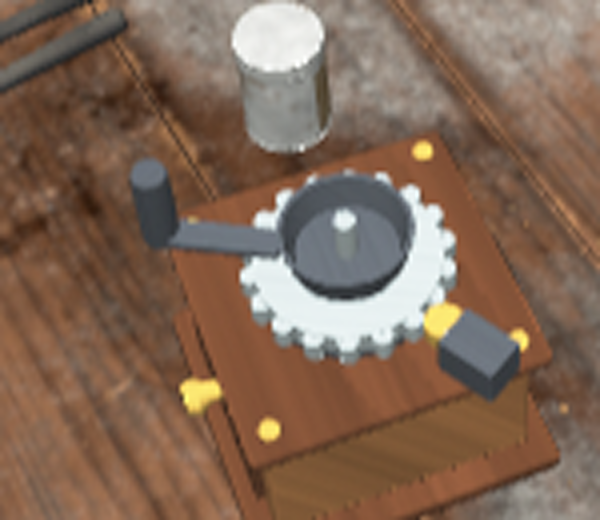

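Run:
```python
from station import r
from h import *
c=r.capture("top");s=r.capture("scene")
A=np.array([.5038,.064])
for p in(plane(c,270+132/5,205+422/5,.167),plane(s,160+147/4,200+171/4,.167)):
    v=p[:2]-A; th=np.degrees(np.arctan2(v[1],v[0])); print(p,np.hypot(*v),th,"joint(yaw-8.4)",th-81.6)
```

```text
[0.43762801 0.11647491 0.167     ] 0.08445323056865774 141.58530344929088 joint(yaw-8.4) 59.98530344929088
[0.43695188 0.11678248 0.167     ] 0.0851743005763689 141.70580094503464 joint(yaw-8.4) 60.105800945034645
```

Both views put the post 60° from the stop. The bystanders haven't moved.

```bash
python3 -c "
from station import r
print(r.finish_job())"
```

```text
the job is handed in; nothing more can be done
None
```

The ring was turned clockwise to its stop, then back three clicks. It was left in the third notch with the fingers clear, and the job was handed in at about 17 s of the 54 s allowed. No verdict came back, so this rests on my own checks.

- **Turning:** I held the post loosely between the fingers (about 25 mm opening, not gripped) and followed the arc round.
- **Stop:** I pushed until the force at the post reached about 11 N with no further movement. That is roughly twice the force of a click and far below the 60 N limit.
- **Final position:** after backing off, both cameras put the post at about 60.0° and 60.1° from the stop, at 84 to 85 mm radius, against a target of 60° and 85 mm. The fingers read no significant force before they opened.
- **Bystanders:** the plate and jar show at the same pixels in the top view as before. The tin looks upright and in place in the scene view, but I did not re-measure it.

**Disagreement:** the first image measurement put the ring at about 163°, when a notch should be at 160°. The stop I found by contact, at about 81° world, agreed with the mill's measured orientation to within a degree. I used that instead, and the final angle is consistent with it.

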